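# Load the test nest in pocket order and clamp it

### The job

Load the three aluminium housings into the test nest one at a time, in pocket order: the one with the round boss into the pocket marked with one pin, then the square one into the pocket with two pins, then the thin blade one into the pocket with three pins, each upright, fully down in its pocket and let go before the next. Then swing the raised hold-down clamp over centre onto the three housings so that it stays shut on them. Do not tip a housing over or disturb the other things on the bench.

Things in the scene. Friction and masses are not known exactly. Their poses are not given: they have to be found in the camera images.
- nest: Fixed steel base plate of the test nest, 230 mm along y, x from -66 to +121 mm, 10 mm thick. Origin on the bench under the middle pocket; x points away from the robot, towards the clamp pivot. On it stand three pocket inserts side by side (centres at y -72, 0, +72 mm, x 0) in any order; the hold-down clamp pivots between two ears at its far side.
- clamp (a joint): Hinge of the hold-down clamp, rad. 0: arm level, its bar on the tops of three seated housings (hard stop with nothing under it: -0.06). Grows as the arm swings up and away from the robot: 1.57 upright, 1.95 back stop, where it starts. Its balance point is about 1.63: short of that the 0.35 kg arm falls shut by its weight, beyond it it stays back (2 N at the handle moves it).
- clamp_pivot (a point): Centre of the clamp's pivot, 80 mm along the nest's x, 79 mm above the bench; hinge axis parallel to the nest's y. The arm is 16 mm wide and 12 mm thick; its rubber bar (20 by 180 mm) sits 80 mm out from the pivot and reaches 21 mm below the arm's centre line. With the arm back, that bar faces the pockets.
- clamp_grip (a point): Centre of the T-handle at the clamp arm's free end, 150 mm from the pivot: a black round bar 16 mm thick, 110 mm long, parallel to the nest's y. The arm joins it in the middle, leaving 47 mm of free bar either side. Shut, it is 70 mm nearer the robot than the pocket centres and 70 to 79 mm above the bench.
- housing_round: Loose aluminium housing, 44 mm tall, 0.17 kg: a rectangular foot 58 mm (its x) by 40 mm (its y) by 16 mm tall, with a round boss, an upright cylinder 36 mm across, above it from 16 to 44 mm. Origin at the centre of its underside, z up. It stands upright on the bench.
- housing_square: Loose aluminium housing, 44 mm tall, 0.17 kg: a rectangular foot 58 mm (its x) by 40 mm (its y) by 16 mm tall, with a square boss, 34 mm by 34 mm, sides parallel to the foot's, above it from 16 to 44 mm. Origin at the centre of its underside, z up. It stands upright on the bench.
- housing_blade: Loose aluminium housing, 44 mm tall, 0.17 kg: a rectangular foot 58 mm (its x) by 40 mm (its y) by 16 mm tall, with a blade-shaped boss, 12 mm thick along y and 44 mm long along x, above it from 16 to 44 mm. Origin at the centre of its underside, z up. It stands upright on the bench.
- pocket1 (a point): Floor centre of pocket number 1: a recess in a black plastic insert (98 by 68 mm), 66 mm along its x by 48 mm along its y, 14 mm deep, floor 14 mm above the bench. Axes as the nest's. Its number is the count of raised white pins (1; 12 mm across, 4 mm tall, 20 mm apart) on the insert's strip on the robot's side.
- pocket2 (a point): Floor centre of pocket number 2: a recess in a black plastic insert (98 by 68 mm), 66 mm along its x by 48 mm along its y, 14 mm deep, floor 14 mm above the bench. Axes as the nest's. Its number is the count of raised white pins (2; 12 mm across, 4 mm tall, 20 mm apart) on the insert's strip on the robot's side.
- pocket3 (a point): Floor centre of pocket number 3: a recess in a black plastic insert (98 by 68 mm), 66 mm along its x by 48 mm along its y, 14 mm deep, floor 14 mm above the bench. Axes as the nest's. Its number is the count of raised white pins (3; 12 mm across, 4 mm tall, 20 mm apart) on the insert's strip on the robot's side.
- vial: Amber glass jar with white cap, 32 mm across, 72 mm tall. A bystander: leave it alone. Origin at the centre of its underside.
- screwdriver: Screwdriver with wooden handle, 160 mm long, lying along its x. A bystander: leave it alone. Origin at the centre of its underside.
- pencup: Empty black plastic pen cup, 66 mm across, 100 mm tall. A bystander: leave it alone. Origin at the centre of its underside.
- weight: Brass balance weight with knob, 38 mm across, 54 mm tall. A bystander: leave it alone. Origin at the centre of its underside.
- beaker: Clear plastic beaker, 68 mm across, 85 mm tall. A bystander: leave it alone. Origin at the centre of its underside.
- wrench: Steel wrench, 150 mm long, lying along its x. A bystander: leave it alone. Origin at the centre of its underside.
- gauge_block: Dark steel block, 50 x 30 x 20 mm. A bystander: leave it alone. Origin at the centre of its underside.
Things that resemble listed ones, but are neither listed nor needed, are in the scene too. Leave any blue look-alike of the housing_blade alone.

How it is judged:
On the way, in this order (a step that is already met when the one before it is completed fails the run):
1. the round-boss housing is seated in pocket 1 and let go (horizontal distance between housing_round and pocket1 below 0.007 m and z of housing_round in the frame of pocket1 between -0.003 and 0.003 m and angle between housing_round's own z axis and vertical below 0.08 rad and angle between the x axis of housing_round and the x axis of pocket1, either way round below 0.3 rad and contact force between the fingers and housing_round below 0.1 N), for 0.2 s.
2. the square-boss housing is seated in pocket 2 and let go (horizontal distance between housing_square and pocket2 below 0.007 m and z of housing_square in the frame of pocket2 between -0.003 and 0.003 m and angle between housing_square's own z axis and vertical below 0.08 rad and angle between the x axis of housing_square and the x axis of pocket2, either way round below 0.3 rad and contact force between the fingers and housing_square below 0.1 N), for 0.2 s.
3. the blade-boss housing is seated in pocket 3 and let go (horizontal distance between housing_blade and pocket3 below 0.007 m and z of housing_blade in the frame of pocket3 between -0.003 and 0.003 m and angle between housing_blade's own z axis and vertical below 0.08 rad and angle between the x axis of housing_blade and the x axis of pocket3, either way round below 0.3 rad and contact force between the fingers and housing_blade below 0.1 N), for 0.2 s.
At the end, for the whole second after the job is handed in: Round housing in pocket 1, square in 2, blade in 3: each within 7 mm of its pocket's centre and 3 mm of its floor, upright to 0.08 rad, long side along the pocket to 0.3 rad, at rest; clamp joint between -0.035 and 0.05 rad, pressing on a housing with over 0.5 N (horizontal distance between housing_round and pocket1 below 0.007 m and z of housing_round in the frame of pocket1 between -0.003 and 0.003 m and angle between each of housing_round, housing_square, housing_blade's own z axis and vertical below 0.08 rad and angle between the x axis of housing_round and the x axis of pocket1, either way round below 0.3 rad and linear speed of each of housing_round, housing_square, housing_blade below 0.02 m/s and horizontal distance between housing_square and pocket2 below 0.007 m and z of housing_square in the frame of pocket2 between -0.003 and 0.003 m and angle between the x axis of housing_square and the x axis of pocket2, either way round below 0.3 rad and horizontal distance between housing_blade and pocket3 below 0.007 m and z of housing_blade in the frame of pocket3 between -0.003 and 0.003 m and angle between the x axis of housing_blade and the x axis of pocket3, either way round below 0.3 rad and value of joint clamp between -0.035 and 0.05 rad and (contact force between clamp and housing_round above 0.5 N or contact force between clamp and housing_square above 0.5 N or contact force between clamp and housing_blade above 0.5 N)); the robot touches nothing.
It fails at once if a bystander is pushed more than 25 mm from its place (distance of any of vial, screwdriver, pencup, weight, beaker, wrench, gauge_block from where it was at the start of the episode above 0.025 m).
It fails at once if a housing is tipped over (more than 45 degrees) (angle between any of housing_round, housing_square, housing_blade's own z axis and vertical above 0.785 rad).
It also fails if it takes over 72 s, if anything falls off the work surface, if the arm or the gripper's body presses on something with over 40 N, if the wrist force passes 120 N, or if a joint passes its speed limit or range.

### The arm

A 6-joint arm with a two-finger parallel gripper is mounted at the origin on the work surface. World frame = base frame: x ahead of the robot, y to its left, z up, the work surface at z = 0. Lengths are in m, angles in rad, forces in N, time in s.
With the tool pointing down it reaches from about 0.375 to 0.75 m from the base axis. Payload 9 kg.
Tool frame: the origin (TCP) lies between the finger pads; the fingertips stand robot.nose_length ahead of it and the grasp point (between the pads) lies 8 mm behind it (robot.nose_length is the distance from the TCP to the fingertips, in m); z points along the fingers, x is the direction in which the jaws open and shut, and the axes are right-handed (so a half turn about z gives the same grasp; the last joint's range is limited). The gripper opens to 85 mm and grips with 20 to 120 N. Pads are 22 mm wide; open, the fingers measure 114 mm over their backs; the gripper's body (76 mm by 85 mm) begins 54 mm behind the grasp point. The pads swing forward as they close: fully open they stand 13 mm farther back than shut.
Start: joints at [0.893, 0.104, 0.097, 1.564, 0, 1.353], TCP at [0.266, 0.538, 0.242] pointing down, gripper open.
Joint ranges: [-2.99, 2.99], [-0.84, 1.86], [-1.1, 1.16], [-1.84, 2.11], [-1.51, 1.56], [-3.14, 3.14]. Speed limits (rad/s): [2.22, 2.22, 2.57, 3.14, 3.14, 3.14].

### API

Orientations are given as a unit quaternion [x, y, z, w].
In Python, from plant import readout, read_camera, camera_params, robot gives the robot as it stands.
- The arm moves only by the tool carry_out, never from a script. Its argument "deltas" is a list that holds one entry, the list of rows, each a list of 5 numbers: the shift along the tool's x, y, z in m, then the turn about the tool's z in degrees, then the opening in per cent of the stroke, from 0 (shut) to 100 (fully open). A call has 1 to 12 rows; each row shifts and turns the commanded pose from where the row before left it, along the tool's axes as they then stand; what a row does not reach is not made up. A row lasts 1/8 s, in which the tool goes at most 62.5 mm and 10.7 degrees, less where a joint would pass 70% of its speed; a pose out of reach is approached as far as the arm can. A call is refused whole if a number of a shift passes 0.0625 or a number of a turn 10.7, either way. A call with a gripper value outside its range is refused whole. The fingers move at their own pace and stop on an object; the grip force is fixed at half the most. Time passes only in rows, so rows that do not move let the fingers close. It gives the time, the measured TCP pose, the force and the opening at its end, in the units of the state.
- readout.observe(): the state, without advancing time (a new reading comes with each control period).
- read_camera(name): name is "scene" or "side" or "wrist"; returns the picture (400x640x3 uint8, red, green, blue); there is no depth.
- camera_params(name): a dict with "fx", "fy", "cx", "cy" (pixels), "dist" ([k1, k2, p1, p2, k3] as OpenCV has them; the pictures are not rectified), "xyz" and "rotation" of the camera in the world. Camera axes: x right, y down, z forward; pixel columns grow to the right and rows downward; lengths in m; the calibration is good to about 2 mm. A picture is of the moment at which its call begins: read the wrist's pose just before it. camera_params takes no time and is no camera call; for the wrist camera it gives the pose at the moment of the call.
- robot.job_done(): hands the job in, once; it reports no verdict.
The state is a dict: "time_s": time; "joint_positions": joint angles; "qd": joint speeds; "effort": joint torques, N m; "tool_pos": TCP position; "tcp_rot": TCP orientation; "force": force on the tool from outside, world axes, zero at the start; "wrist_torque": the same for the moment, N m; "width": finger opening in m.
Only numpy, scipy, OpenCV 4.12 (cv2) and the standard library are available. Lean on these libraries where they do the work, as an engineer would, in place of code of your own. Each camera call takes 0.05 s, during which the arm holds its last target. There are 200 camera calls.

## Working session

There is one attempt and no reset: what is moved stays moved. The work goes in short steps, Python scripts to look and compute and a tool call to move; the robot and the scene stay as the last step left them, time stands still between calls to the robot, and variables do not carry over. Pictures are saved under pics/ and viewed, about 8 in all and at most 12, crops included, and the job is handed in when it is done.

Besides the shell and the picture viewer there is one more tool, called after "Request:" in YAML: its name, and indented under it one key for each argument. carry_out: Moves the arm, as the interface text tells. Its arguments: {"type":"object","properties":{"deltas":{"type":"array","items":{"type":"array","items":{"type":"array","items":{"type":"number"}}}}},"required":["deltas"]}

```bash
mkdir -p pics; ls; python3 - <<'E'
from plant import readout, read_camera, camera_params, robot
import cv2,json
print(readout.observe()); print(robot.nose_length)
for n in("scene","side","wrist"):
    p=camera_params(n);print(n,p)
    cv2.imwrite(f"pics/{n}0.png",cv2.cvtColor(read_camera(n),cv2.COLOR_RGB2BGR))
E
```

```text
pics
{'time_s': 0.0, 'joint_positions': array([8.93286733e-01, 1.04709951e-01, 9.64624267e-02, 1.56388234e+00,
       1.28317270e-05, 1.35309065e+00]), 'qd': array([-6.43771315e-04,  2.37436812e-06,  3.48080730e-04,  6.47019546e-04,
       -1.70359182e-03, -5.39807270e-04]), 'effort': array([-1.66686106e-03, -5.56929052e+01,  5.03649116e+01,  1.68511667e-02,
       -5.01023078e-04,  1.21308761e-05]), 'tool_pos': array([0.26605338, 0.53743817, 0.2415123 ]), 'tcp_rot': array([ 8.49638676e-01,  5.27364841e-01, -6.31213778e-04,  2.14915508e-04]), 'force': array([-0.2066594 , -0.13238738,  0.41252587]), 'wrist_torque': array([-0.01817459, -0.01423929, -0.00495456]), 'width': 0.08516415917019592}
0.011
scene {'fx': 485.2525478208303, 'fy': 485.2525478208303, 'cx': 323.52820883126253, 'cy': 206.7348175974775, 'dist': array([0.00738965, 0.        , 0.        , 0.        , 0.        ]), 'xyz': array([ 1.38722894, -0.51344511,  0.95757919]), 'rotation': array([ 0.78635524,  0.45535668, -0.20877662, -0.36153569])}
side {'fx': 409.1103900871481, 'fy': 409.1103900871481, 'cx': 316.43594653673654, 'cy': 194.31373756129295, 'dist': array([-0.08918343,  0.        ,  0.        ,  0.        ,  0.        ]), 'xyz': array([ 0.47625118, -1.1096143 ,  0.95908558]), 'rotation': array([ 0.90263565, -0.01866206, -0.00273907, -0.42999199])}
wrist {'fx': 285.7652305145031, 'fy': 285.7652305145031, 'cx': 324.08613420194433, 'cy': 193.99301095890652, 'dist': array([0.00782254, 0.        , 0.        , 0.        , 0.        ]), 'xyz': array([0.19507312, 0.57149351, 0.37367947]), 'rotation': array([0.83922697, 0.52146869, 0.08056903, 0.1314425 ])}
```

View pics/scene0.png

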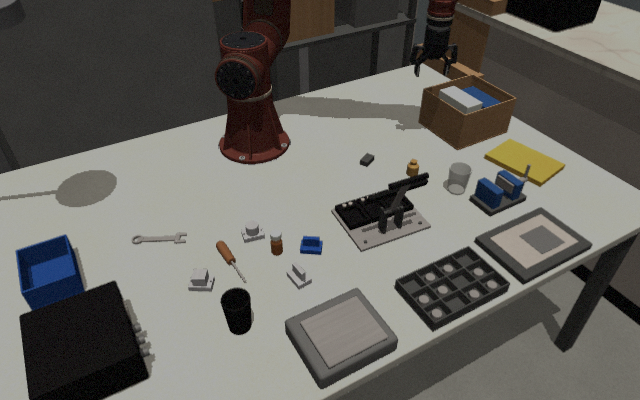

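View pics/side0.png

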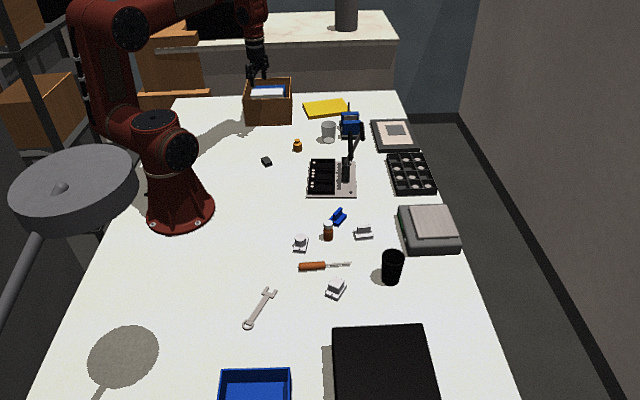

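The scene picture shows the round housing at about (253,232), the square at (201,280), the white blade at (299,272) and the blue look-alike at (312,245). The nest is near (385,215) with the clamp back. The side picture agrees.

```bash
cat > h.py <<'E'
from plant import readout, read_camera, camera_params, robot
import cv2, numpy as np
from scipy.spatial.transform import Rotation as R
def ray(p,uv,z):
    K=np.array([[p['fx'],0,p['cx']],[0,p['fy'],p['cy']],[0,0,1]])
    n=cv2.undistortPoints(np.array([[uv]],float),K,p['dist'])[0,0]
    d=R.from_quat(p['rotation']).apply([n[0],n[1],1]); o=p['xyz']
    return o+d*(z-o[2])/d[2]
def proj(p,P):
    K=np.array([[p['fx'],0,p['cx']],[0,p['fy'],p['cy']],[0,0,1]])
    r=R.from_quat(p['rotation']).inv(); 
    return cv2.projectPoints(np.atleast_2d(P).astype(float),r.as_rotvec(),-r.apply(p['xyz']),K,p['dist'])[0][:,0]
def snap(n,f):
    p=camera_params(n); im=cv2.cvtColor(read_camera(n),cv2.COLOR_RGB2BGR); cv2.imwrite(f,im); return p,im
def tcp():
    s=readout.observe(); r=R.from_quat(s['tcp_rot']); return s['tool_pos'],r
def tool(target):  # world target -> tool shift
    t,r=tcp(); return r.inv().apply(np.array(target)-t)
E
python3 - <<'E'
from h import *
sc=camera_params('scene');sd=camera_params('side')
for n,a,b,z in [("round",(253,226),(301,237),.044),("square",(201,272),(337,281),.044),("blade",(298,266),(362,228),.044),("blue",(311,239),(338,211),.044),("vial",(277,234),(328,223),.072),("cup",(236,294),(393,253),.1),("weight",(413,164),(297,141),.05),("beaker",(459,168),(329,124),.085),("gauge",(368,157),(266,159),.02),("nestmid",(373,208),(322,176),.028)]:
    print(n,ray(sc,a,z).round(3),ray(sd,b,z).round(3))
t,r=tcp();print(r.as_matrix().round(3))
c=camera_params('wrist');print("cam in tool",r.inv().apply(c['xyz']-t),(r.inv()*R.from_quat(c['rotation'])).as_matrix().round(3))
im=cv2.imread('pics/scene0.png'); cv2.imwrite('pics/c1.png',cv2.resize(im[160:300,180:440],None,fx=3,fy=3,interpolation=cv2.INTER_CUBIC))
E
```

```text
round [ 0.439 -0.192  0.044] [ 0.437 -0.193  0.044]
square [ 0.53  -0.373  0.044] [ 0.538 -0.373  0.044]
blade [ 0.632 -0.153  0.044] [ 0.633 -0.163  0.044]
blue [ 0.563 -0.078  0.044] [ 0.562 -0.076  0.044]
vial [ 0.528 -0.16   0.072] [ 0.524 -0.163  0.072]
cup [ 0.684 -0.335  0.1  ] [ 0.699 -0.327  0.1  ]
weight [0.431 0.367 0.05 ] [0.422 0.371 0.05 ]
beaker [0.554 0.441 0.085] [0.561 0.445 0.085]
gauge [0.292 0.289 0.02 ] [0.293 0.289 0.02 ]
nestmid [0.526 0.15  0.028] [0.517 0.147 0.028]
[[ 0.444  0.896 -0.001]
 [ 0.896 -0.444 -0.001]
 [-0.001 -0.    -1.   ]]
cam in tool [-0.00116755 -0.07874777 -0.13205482] [[ 1.     0.001 -0.   ]
 [-0.001  0.952  0.305]
 [ 0.001 -0.305  0.952]]
```

View pics/c1.png

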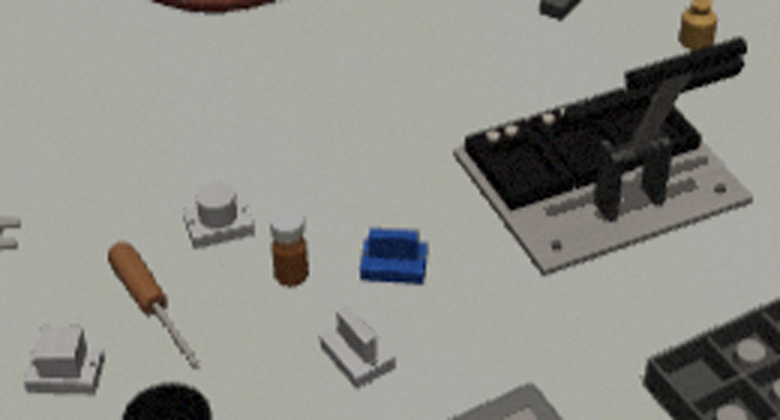

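The crop shows pins on the inserts' robot side: a pair at crop (492,135)/(512,130) and one at (549,118); the rest are behind the clamp handle. I'll move over the nest for a close wrist view.

Request:
carry_out:
  deltas:
    - [[-0.03, 0.035, -0.008, 0, 100], [-0.03, 0.035, -0.008, 0, 100], [-0.03, 0.035, -0.008, 0, 100], [-0.03, 0.035, -0.008, 0, 100], [-0.03, 0.035, -0.008, 0, 100], [-0.03, 0.035, -0.008, 0, 100], [-0.03, 0.035, -0.008, 0, 100], [-0.03, 0.035, -0.008, 0, 100], [-0.03, 0.035, -0.008, 0, 100], [-0.022, 0.035, -0.008, -8.8, 100], [0, 0, 0, -8.8, 100], [0, 0, 0, -8.8, 100]]

```text
time_s: 1.65
tool_pos: [0.4505, 0.1201, 0.3221]
tcp_rot: [0.705, 0.709, -0.0, -0.0]
force: [0.3, -0.3, 0.2]
width: 0.0855
```

```bash
python3 - <<'E'
from h import *
t,r=tcp();print(t,r.as_matrix()[:,0])
p,im=snap('wrist','pics/w1.png');print(p)
import pickle;pickle.dump(p,open('w1.pkl','wb'))
E
```

```text
[0.45052517 0.12006618 0.32207538] [-4.57796917e-03  9.99989513e-01  1.29460199e-04]
{'fx': 285.7652305145031, 'fy': 285.7652305145031, 'cx': 324.08613420194433, 'cy': 193.99301095890652, 'dist': array([0.00782254, 0.        , 0.        , 0.        , 0.        ]), 'xyz': array([0.37138434, 0.1190316 , 0.45419631]), 'rotation': array([0.69678809, 0.70057297, 0.10883656, 0.10880473])}
```

View pics/w1.png

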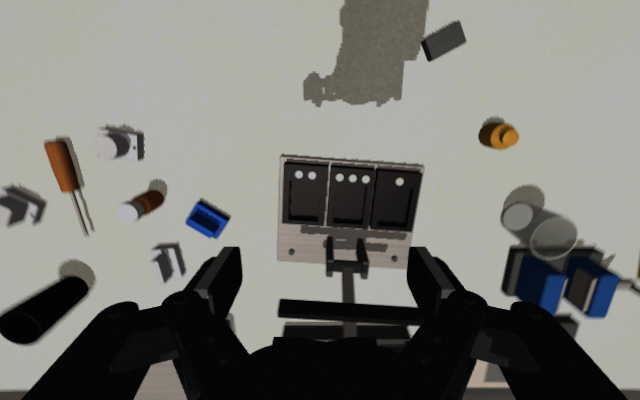

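Wrist view: inserts from -y to +y carry 2 pins (305,175), 3 pins (353,179) and 1 pin (400,182). I'll enlarge the nest for an accurate pose.

```bash
python3 - <<'E'
import cv2
im=cv2.imread('pics/w1.png'); cv2.imwrite('pics/c2.png',cv2.convertScaleAbs(cv2.resize(im[145:285,265:435],None,fx=4,fy=4,interpolation=cv2.INTER_CUBIC),alpha=1.5))
E
```

```text
(no output)
```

View pics/c2.png

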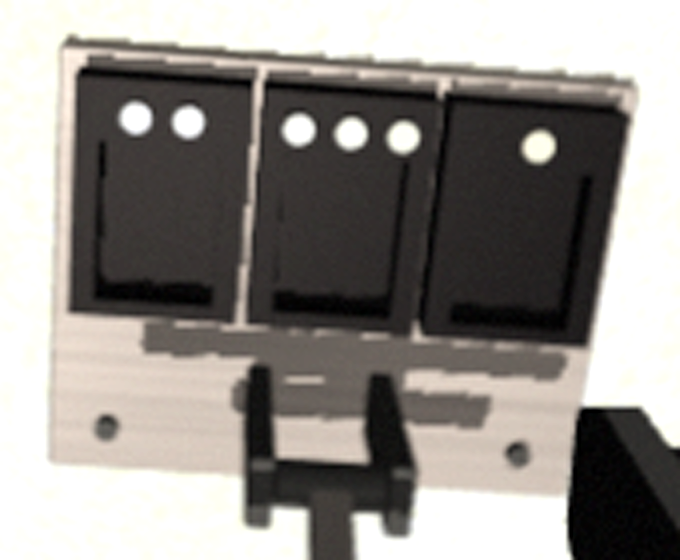

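```bash
python3 - <<'E'
from h import *
import pickle
from scipy.optimize import least_squares
p=pickle.load(open('w1.pkl','rb'))
D=[((137,118),-41,-82,32),((189,122),-41,-62,32),((299,130),-41,-20,32),((351,133),-41,0,32),((403,138),-41,20,32),((540,147),-41,72,32),
((80,68),-49,-106,28),((70,312),49,-106,28),((588,343),49,106,28),((628,112),-49,106,28),((66,45),-66,-115,10),((52,461),121,-115,10)]
uv=np.array([[(d[0][0]+.5)/4-.5+265,(d[0][1]+.5)/4-.5+145] for d in D]); N=np.array([d[1:] for d in D])/1e3
def W(q): 
    c,s=np.cos(q[2]),np.sin(q[2]); return np.c_[q[0]+c*N[:,0]-s*N[:,1],q[1]+s*N[:,0]+c*N[:,1],N[:,2]]
f=least_squares(lambda q:(proj(p,W(q))-uv).ravel(),[.52,.15,0],loss='soft_l1')
print(f.x,(proj(p,W(f.x))-uv).round(1).tolist())
x,y,a=f.x
for n,o in((2,-.072),(3,0),(1,.072)): print(n,(x-np.sin(a)*o).round(4),(y+np.cos(a)*o).round(4))
E
```

```text
[ 0.52045144  0.16042007 -0.05830999] [[-0.0, 0.0], [0.1, -0.2], [0.2, -0.5], [0.3, -0.4], [0.4, -0.8], [0.1, -1.0], [-1.2, 5.8], [0.1, 3.8], [0.2, 3.7], [0.2, 3.4], [-1.6, -2.0], [0.1, -0.4]]
2 0.5163 0.0885
3 0.5205 0.1604
1 0.5246 0.2323
```

```bash
python3 - <<'E'
from h import *
import pickle
from scipy.optimize import least_squares
p=pickle.load(open('w1.pkl','rb'))
D=[((137,118),-41,-82,32),((189,122),-41,-62,32),((299,130),-41,-20,32),((351,133),-41,0,32),((403,138),-41,20,32),((540,147),-41,72,32),
((80,68),-49,-106,28),((70,312),49,-106,28),((588,343),49,106,28),((628,112),-49,106,28),((66,46),-66,-115,10),((52,461),121,-115,10),((634,82),-66,115,10),((565,492),121,115,10)]
uv=np.array([[(d[0][0]+.5)/4-.5+265,(d[0][1]+.5)/4-.5+145] for d in D]); N=np.array([d[1:] for d in D])/1e3
def W(q): 
    M=N.copy();M[:6,0]+=q[3];M[6:10,0]+=q[4]
    c,s=np.cos(q[2]),np.sin(q[2]); return np.c_[q[0]+c*M[:,0]-s*M[:,1],q[1]+s*M[:,0]+c*M[:,1],N[:,2]]
f=least_squares(lambda q:(proj(p,W(q))-uv).ravel(),[.52,.15,0,0,0],loss='soft_l1',f_scale=.5)
print(f.x.round(4),(proj(p,W(f.x))-uv).round(1).tolist())
x,y,a=f.x[:3]
for n,o in((2,-.072),(3,0),(1,.072)): print(n,(x-np.sin(a)*o).round(4),(y+np.cos(a)*o).round(4))
im=cv2.imread('pics/w1.png');c=[]
for u,v in((120,145),(168,262),(25,207)):
    c.append(cv2.resize(im[v-30:v+30,max(u-30,0):max(u-30,0)+60],(260,260),interpolation=cv2.INTER_CUBIC))
print((p['xyz']))
E
```

```text
[ 0.5228  0.1598 -0.0661 -0.0016 -0.0092] [[-0.1, 0.1], [0.0, 0.1], [0.1, -0.0], [0.1, 0.1], [0.2, -0.2], [-0.2, -0.1], [-1.1, 0.9], [-0.3, -0.5], [0.3, 0.4], [0.8, -0.4], [-1.6, -1.3], [-0.7, 0.3], [2.1, 0.1], [0.6, 0.8]]
2 0.5181 0.0879
3 0.5228 0.1598
1 0.5276 0.2316
[0.37138434 0.1190316  0.45419631]
```

Request:
carry_out:
  deltas:
    - [[-0.04, 0.002, 0.005, 0, 100], [-0.04, 0.002, 0.005, 0, 100], [-0.04, 0.002, 0.005, 0, 100], [-0.04, 0.002, 0.005, 0, 100], [-0.04, 0.002, 0.005, 0, 100], [-0.04, 0.002, 0.005, 0, 100], [-0.04, 0, 0.005, 0, 100], [-0.04, 0, 0.005, 0, 100], [-0.04, 0, 0.005, 0, 100], [0, 0, 0, 0, 100], [0, 0, 0, 0, 100]]

```text
time_s: 3.08
tool_pos: [0.4626, -0.2388, 0.2772]
tcp_rot: [0.707, 0.707, 0.0, -0.0]
force: [-0.2, 0.5, 0.3]
width: 0.0854
```

```bash
python3 - <<'E'
from h import *
t,r=tcp();print(t,r.as_matrix()[:,0])
p,im=snap('wrist','pics/w2.png')
import pickle;pickle.dump(p,open('w2.pkl','wb'))
out=[]
for X in([.438,-.192,.03],[.534,-.373,.03],[.632,-.158,.03]):
    u,v=proj(p,X)[0].astype(int); x0=np.clip(u-45,0,640-90);y0=np.clip(v-45,0,400-90); print(u,v,x0,y0)
    out.append(cv2.resize(im[y0:y0+90,x0:x0+90],(360,360),interpolation=cv2.INTER_CUBIC))
x=cv2.resize(im,(360,225))
b=np.zeros((360,360,3),np.uint8);b[:225]=x
m=np.vstack([np.hstack(out[:2]),np.hstack([out[2],b])]); cv2.imwrite('pics/c3.png',cv2.resize(m[:],None,fx=.83333,fy=.83333))
E
```

```text
[ 0.46259621 -0.23875383  0.27722461] [4.80322073e-04 9.99999676e-01 6.46265310e-04]
360 146 315 101
230 213 185 168
377 273 332 228
```

View pics/c3.png

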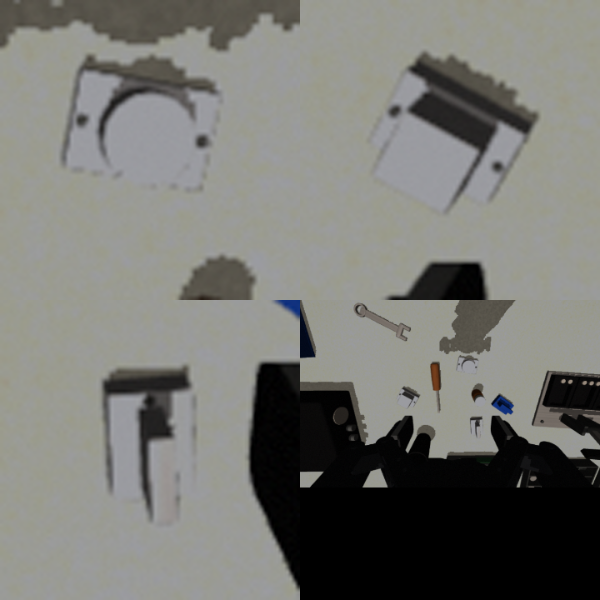

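Crops: the round boss top is near (150,138) with holes at (83,121)/(203,142). The square boss top has corners (408,115), (483,150), (447,212) and (373,178). The blade foot is near-aligned with world x, with its top at about (150–178, 437–523).

```bash
python3 - <<'E'
from h import *
import pickle
p=pickle.load(open('w2.pkl','rb'))
def P(c,o,z): return ray(p,((c[0]+.5)/3.3333-.5+o[0],(c[1]+.5)/3.3333-.5+o[1]),z)[:2]
def seg(a,b,o,z,n):
    A,B=P(a,o,z),P(b,o,z);d=B-A;print(n,((A+B)/2).round(4),'len',np.hypot(*d).round(4),'ang',np.degrees(np.arctan2(d[1],d[0])).round(1))
o=(315,101)
seg((83,121),(203,142),o,.016,'round holes');print(P((150,138),o,.044).round(4))
seg((85,68),(200,188),o,.016,'foot diag');seg((220,92),(65,165),o,.016,'diag2');seg((85,68),(220,92),o,.016,'edge')
o=(185-90,168)
o=(185,168)
s=lambda c:(c[0]-300,c[1])
seg(s((395,111)),s((497,167)),o,.016,'sq holes');seg(s((408,115)),s((447,212)),o,.044,'sq d1');seg(s((483,150)),s((373,178)),o,.044,'sq d2');seg(s((408,115)),s((483,150)),o,.044,'edge')
o=(332,228)
s=lambda c:(c[0],c[1]-300)
seg(s((150,437)),s((179,520)),o,.044,'bl d1');seg(s((175,436)),s((153,524)),o,.044,'bl d2');seg(s((150,437)),s((153,524)),o,.044,'edge')
seg(s((108,393)),s((193,487)),o,.016,'foot d');seg(s((190,388)),s((110,500)),o,.016,'foot d2');seg(s((108,393)),s((110,500)),o,.016,'edge');print(P(s((150,400)),o,.016))
E
```

```text
round holes [ 0.432  -0.1939] len 0.0501 ang 80.2
[ 0.431  -0.1945]
foot diag [ 0.4311 -0.1938] len 0.0687 ang 45.1
diag2 [ 0.431  -0.1946] len 0.0688 ang -64.7
edge [ 0.4115 -0.1908] len 0.0554 ang 80.2
sq holes [ 0.5329 -0.3798] len 0.0498 ang 58.0
sq d1 [ 0.5333 -0.3786] len 0.0446 ang 14.9
sq d2 [ 0.5332 -0.3786] len 0.0483 ang -75.1
edge [ 0.5194 -0.3698] len 0.0328 ang 62.3
bl d1 [ 0.6364 -0.1549] len 0.0456 ang 19.8
bl d2 [ 0.6372 -0.1552] len 0.0462 ang -8.8
edge [ 0.6375 -0.1607] len 0.0453 ang 4.9
foot d [ 0.6347 -0.156 ] len 0.0666 ang 40.2
foot d2 [ 0.6371 -0.1569] len 0.07 ang -29.5
edge [ 0.6384 -0.1758] len 0.0584 ang 3.4
[ 0.61293409 -0.15781304]
```

Poses: round (0.4315,-0.194) at 80°, square (0.533,-0.379) at 60°, blade (0.636,-0.156) at 4.5°. The nest is at about (0.523,0.160) at -3.6°. Next is the round: turn the jaws to yaw 170° and go down.

Request:
carry_out:
  deltas:
    - [[0.045, -0.031, 0, 0, 100], [0, 0, 0, -10, 100], [0, 0, 0, -10, 100], [0, 0, 0, -10, 100], [0, 0, 0.03, -10, 100], [0, 0, 0.03, -10, 100], [0, 0, 0.03, -10, 100], [0, 0, 0.03, -10, 100], [0, 0, 0.03, -10, 100], [0, 0, 0, 0, 100], [0, 0, 0, 0, 100]]

```text
time_s: 4.5
tool_pos: [0.4322, -0.1941, 0.1288]
tcp_rot: [0.088, 0.996, -0.0, 0.001]
force: [0.2, -0.3, 0.5]
width: 0.0855
```

```bash
python3 - <<'E'
from h import *
t,r=tcp();X=r.as_matrix()[:,0];print(t,np.degrees(np.arctan2(X[1],X[0])),tool([.4315,-.194,.030]))
p,im=snap('wrist','pics/w3.png')
for a in (60,80,100): print(p['xyz'])if a==60 else 0
im=cv2.resize(im,None,fx=1.2,fy=1.2)
cv2.imwrite('pics/w3v.png',im)
E
```

```text
[ 0.43219528 -0.19412638  0.12876254] 169.87072760095197 [8.44515931e-04 6.83283229e-05 9.87614353e-02]
[ 0.41705479 -0.2713672   0.26087569]
```

View pics/w3v.png

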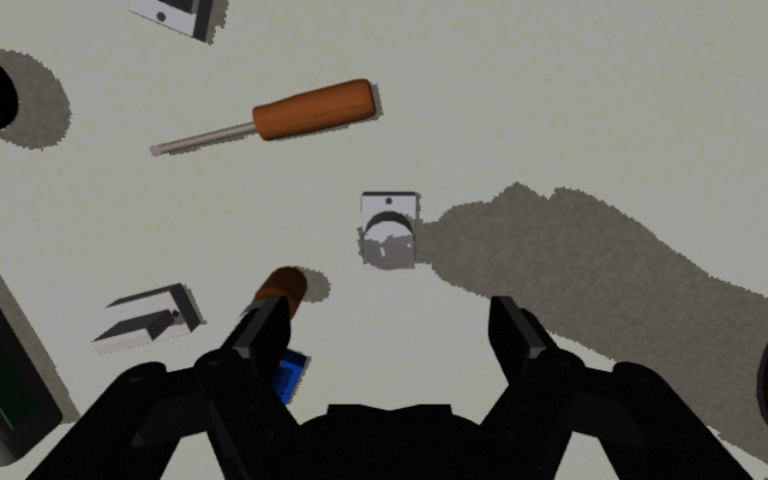

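The housing at (389,235) is aligned between the jaws, square to them; the vial stays outside the left finger. Going down with a smaller opening.

Request:
carry_out:
  deltas:
    - [[0, 0, 0.02, 0, 70], [0, 0, 0.025, 0, 70], [0, 0, 0.025, 0, 70], [0, 0, 0.018, 0, 70], [0, 0, 0.01, 0, 70], [0, 0, 0, 0, 70], [0, 0, 0, 0, 0], [0, 0, 0, 0, 0], [0, 0, 0, 0, 0], [0, 0, 0, 0, 0], [0, 0, 0, 0, 0]]

```text
time_s: 5.92
tool_pos: [0.4324, -0.1949, 0.0306]
tcp_rot: [0.087, 0.996, -0.001, 0.001]
force: [-1.2, 1.0, 5.8]
width: 0.0346
```

Request:
carry_out:
  deltas:
    - [[0, 0, -0.01, 0, 0], [0, 0, -0.03, 0, 0], [0, 0, -0.04, 0, 0], [0, 0, -0.04, 0, 0], [0, 0, -0.03, 10.4, 0], [0, 0, 0, 10.4, 0], [0, 0, 0, 10.4, 0], [0, 0, 0, 10.4, 0], [0, 0, 0, 10.4, 0], [0, 0, 0, 10.4, 0], [0, 0, 0, 10.4, 0], [0, 0, 0, 10.4, 0]]

```text
time_s: 7.42
tool_pos: [0.4316, -0.1942, 0.1798]
tcp_rot: [0.728, 0.685, 0.0, 0.0]
force: [-0.2, 0.4, -1.5]
width: 0.0342
```

```bash
python3 - <<'E'
from h import *
t,r=tcp();X=r.as_matrix()[:,0];print(t,np.degrees(np.arctan2(X[1],X[0])),tool([.49,.225,.2]),readout.observe()['width'])
E
```

```text
[ 0.43155084 -0.19421782  0.17979221] 86.51172727877922 [ 0.42199707  0.03283661 -0.02021058] 0.03415135510451285
```

Request:
carry_out:
  deltas:
    - [[0.04, 0.003, 0, 0, 0], [0.04, 0.003, 0, 0, 0], [0.042, 0.003, 0, 0, 0], [0.042, 0.003, 0, 0, 0], [0.042, 0.003, 0, 0, 0], [0.042, 0.003, 0, 0, 0], [0.042, 0.003, 0, 0, 0], [0.042, 0.003, 0, 0, 0], [0.042, 0.003, 0, 0, 0], [0.048, 0.003, 0, 0, 0], [0, 0, 0, 0, 0], [0, 0, 0, 0, 0]]

```text
time_s: 8.93
tool_pos: [0.4846, 0.2253, 0.1795]
tcp_rot: [0.726, 0.688, -0.0, 0.0]
force: [0.1, -1.0, -1.7]
width: 0.0339
```

```bash
python3 - <<'E'
from h import *
t,r=tcp();X=r.as_matrix()[:,0];print(t,np.degrees(np.arctan2(X[1],X[0])))
p,im=snap('wrist','pics/w4.png')
import pickle;pickle.dump(p,open('w4.pkl','wb'))
cv2.imwrite('pics/w4v.png',cv2.convertScaleAbs(cv2.resize(im[0:280,170:470],None,fx=2.6,fy=2.14,interpolation=cv2.INTER_CUBIC),alpha=1.8))
print(proj(p,[t+[0,0,.01-.03]]))
E
```

```text
[0.48456154 0.22527981 0.17949147] 86.88988299932663
[[325.51073392 243.19974232]]
```

View pics/w4v.png

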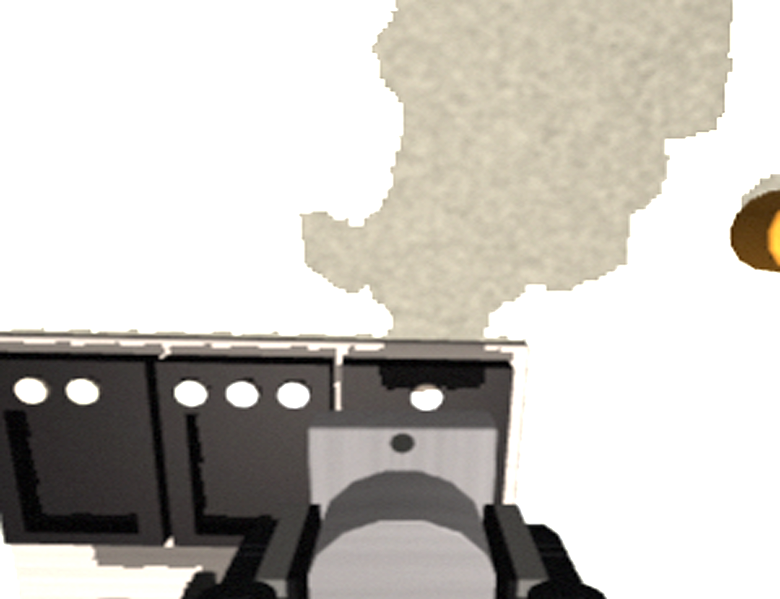

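The picture shows the pin rows at about row 393 (one pin at (427,398)), the held housing upright with its front hole at (402,442), and its foot square to the nest.

```bash
python3 - <<'E'
from h import *
import pickle
from scipy.optimize import least_squares
p=pickle.load(open('w4.pkl','rb')); q1=pickle.load(open('w1.pkl','rb'))
U=lambda c:((c[0]+.5)/2.6-.5+170,(c[1]+.5)/2.1393-.5)
V=lambda c:((c[0]+.5)/4-.5+265,(c[1]+.5)/4-.5+145)
pins=[(-82),(-62),-20,0,20,72]
a=[(31,391),(82,391),(191,393),(242,393),(293,395),(427,398)]; b=[(137,118),(189,122),(299,130),(351,133),(403,138),(540,147)]
A=[(p,U(c),-45,y,32,1) for c,y in zip(a,pins)]+[(p,U((150,360)),-57,-38,28,0),(p,U((163,545)),41,-38,28,0),(p,U((338,361)),-57,38,28,0),(p,U((522,343)),-66,115,10,0)]
B=[(q1,V(c),-45,y,32,1) for c,y in zip(b,pins)]+[(q1,V(c),x,y,28,0) for c,x,y in[((80,68),-57,-106),((70,312),41,-106),((588,343),41,106),((628,112),-57,106)]]+[(q1,V(c),x,y,10,0) for c,x,y in[((66,46),-66,-115),((52,461),121,-115),((634,82),-66,115),((565,492),121,115)]]
for nm,D in(('w4',A),('w1',B),('all',A+B)):
    def res(q):
        c,s=np.cos(q[2]),np.sin(q[2]);o=[]
        for cam,uv,x,y,z,k in D:
            x=x/1e3+k*q[3];y=y/1e3
            o.append(proj(cam,[q[0]+c*x-s*y,q[1]+s*x+c*y,z/1e3])[0]-uv)
        return np.ravel(o)
    f=least_squares(res,[.52,.16,-.06,0],loss='soft_l1',f_scale=.5)
    x,y,t=f.x[:3];print(nm,f.x.round(4),f.fun.round(1))
    for n,o in((2,-.072),(3,0),(1,.072)): print(n,(x-np.sin(t)*o).round(4),(y+np.cos(t)*o).round(4))
t,r=tcp();print('tcp',t)
z=t[2]-.0306+.016
h=ray(p,U((402,442)),z);e1=ray(p,U((307,428)),z);e2=ray(p,U((497,428)),z)
print('hole tool',r.inv().apply(h-t),'edge',r.inv().apply(e1-t),r.inv().apply(e2-t))
E
```

```text
w4 [ 0.523   0.1588 -0.0773  0.0026] [-0.1 -0.4  0.2  0.  -0.2  0.1 -0.1  0.5  0.   0.  -0.4 -0.2 -2.1  0.2
  0.  -0.3  0.7  1.5  3.5 -0.5]
2 0.5175 0.087
3 0.523 0.1588
1 0.5286 0.2306
w1 [ 0.5222  0.1598 -0.066   0.003 ] [-0.1  0.1  0.   0.1  0.1 -0.   0.1  0.1  0.2 -0.2 -0.2 -0.1 -1.1  1.2
 -0.3 -0.2  0.2  0.7  0.8 -0.  -1.6 -1.6 -0.7 -0.   2.2 -0.3  0.7  0.5]
2 0.5175 0.088
3 0.5222 0.1598
1 0.527 0.2317
all [ 0.5225  0.1594 -0.0681  0.0029] [ 0.1  0.   0.3  0.3 -0.  -0.   0.1  0.3  0.2 -0.4 -0.2 -1.1 -2.1 -0.1
  0.9 -0.5  0.8  0.6  3.6 -2.  -0.4  0.1 -0.2  0.  -0.2 -0.  -0.1  0.2
 -0.  -0.1 -0.4  0.  -1.3  1.3 -0.6 -0.1 -0.2  1.   0.5  0.3 -1.8 -1.6
 -1.1 -0.   1.9 -0.   0.2  0.7]
2 0.5176 0.0875
3 0.5225 0.1594
1 0.5274 0.2312
tcp [0.48467112 0.22480929 0.17951824]
hole tool [-0.00028843 -0.02531899  0.01460157] edge [-0.02011102 -0.0290565   0.01460672] [ 0.01951342 -0.02913791  0.01459687]
```

Request:
carry_out:
  deltas:
    - [[0.0045, 0.0213, 0, 0.8, 0], [0.0045, 0.0213, 0, 0, 0], [0, 0, 0.03, 0, 0], [0, 0, 0.03, 0, 0], [0, 0, 0.03, 0, 0], [0, 0, 0.0215, 0, 0], [0, 0, 0, 0, 0], [0, 0, 0, 0, 0]]

```text
time_s: 9.98
tool_pos: [0.5285, 0.2312, 0.0691]
tcp_rot: [0.731, 0.682, 0.001, 0.0]
force: [0.6, 0.8, -1.7]
width: 0.0344
```

```bash
python3 - <<'E'
from h import *
t,r=tcp();X=r.as_matrix()[:,0];print(t,np.degrees(np.arctan2(X[1],X[0])),tool([.5274,.2312,.0446]))
E
```

```text
[0.52854259 0.2312336  0.06911129] 85.99759732024958 [-0.00012246 -0.00117119  0.02450966]
```

Request:
carry_out:
  deltas:
    - [[0, -0.001, 0.008, 0, 0], [0, 0, 0.006, 0, 0], [0, 0, 0.006, 0, 0], [0, 0, 0.0045, 0, 0], [0, 0, 0, 0, 0], [0, 0, 0, 0, 0]]

```text
time_s: 10.72
tool_pos: [0.5267, 0.2319, 0.0446]
tcp_rot: [0.731, 0.682, -0.0, 0.0]
force: [-7.3, -1.7, 12.9]
width: 0.0347
```

Request:
carry_out:
  deltas:
    - [[0, 0, 0, 0, 65], [0, 0, 0, 0, 65], [0, 0, 0, 0, 65], [0, 0, 0, 0, 65], [0, 0, -0.03, 0, 65], [0, 0, -0.04, 0, 65], [0, 0, -0.04, 0, 65], [0, -0.025, -0.03, 0, 65], [0, -0.025, 0, 0, 65], [0, 0, 0, 0, 65]]

```text
time_s: 11.98
tool_pos: [0.4762, 0.2356, 0.1839]
tcp_rot: [0.731, 0.683, 0.0, 0.0]
force: [-0.0, 0.4, -0.7]
width: 0.0557
```

```bash
python3 - <<'E'
from h import *
t,r=tcp();X=r.as_matrix()[:,0];print(t,np.degrees(np.arctan2(X[1],X[0])))
p,im=snap('wrist','pics/w5.png')
q=np.array([.5225,.1594]);a=-.068;c,s=np.cos(a),np.sin(a)
for x,y,z in((-29,52,30),(-29,92,30),(29,52,30),(29,92,30),(0,72,58)):
    u=proj(p,[q[0]+(c*x-s*y)/1e3,q[1]+(s*x+c*y)/1e3,z/1e3])[0];print((x,y,z),u.round(1))
C=np.array([proj(p,[q[0]+(-s*72+18*np.cos(k))/1e3,q[1]+(c*72+18*np.sin(k))/1e3,.058])[0] for k in np.linspace(0,6.28,30)])
print(C.min(0),C.max(0))
cv2.imwrite('pics/w5v.png',cv2.convertScaleAbs(cv2.resize(im[120:320,200:440],None,fx=3,fy=3,interpolation=cv2.INTER_CUBIC),alpha=1.8))
print(readout.observe()['force'])
E
```

```text
[0.47622084 0.23562091 0.18386223] 86.1038525989775
(-29, 52, 30) [305.2 202.9]
(-29, 92, 30) [342.9 202.9]
(29, 52, 30) [306.2 251.6]
(29, 92, 30) [341.9 251.6]
(0, 72, 58) [324.  239.7]
[306.06577455 223.06667083] [342.06670771 255.61293037]
[-0.87139493  0.6970902  -0.71846004]
```

View pics/w5v.png

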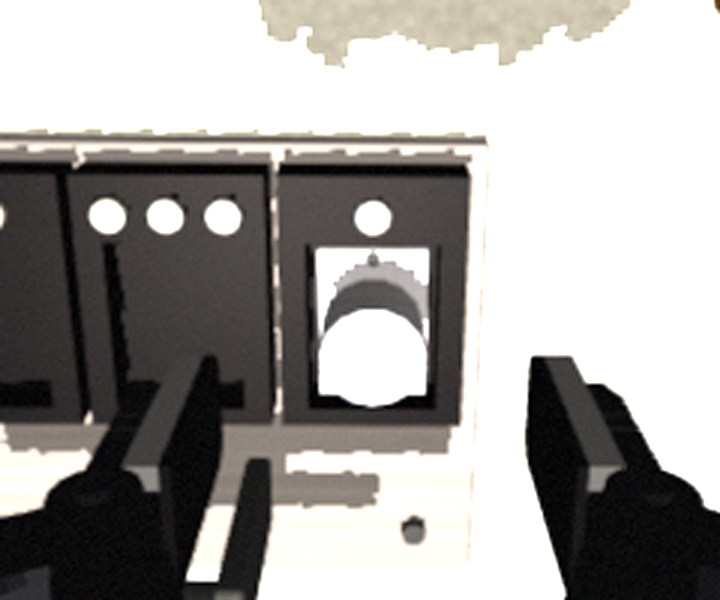

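Model corner (316,249) matches the seen foot corner (315,248): the round is seated at the right height, about 2 mm towards the robot of the pocket centre, so I'll aim +1.5 mm in x next. Now the square.

Request:
carry_out:
  deltas:
    - [[-0.0507, 0.0082, 0, 0, 80], [-0.0507, 0.0082, 0, 0, 80], [-0.0507, 0.0082, 0, 0, 80], [-0.0507, 0.0082, 0, 0, 80], [-0.0507, 0.0082, 0, 0, 80], [-0.0507, 0.0082, 0, 0, 80], [-0.0507, 0.0082, 0, 0, 80], [-0.0507, 0.0082, 0, 0, 80], [-0.0507, 0.0082, 0, 0, 80], [-0.0507, 0.0082, 0, 0, 80], [-0.0507, 0.0082, 0, 0, 80], [-0.0507, 0.0082, 0, 0, 80]]

```text
time_s: 13.52
tool_pos: [0.5333, -0.3809, 0.1824]
tcp_rot: [0.731, 0.682, 0.0, -0.0]
force: [1.0, -0.0, -0.6]
width: 0.0682
```

Request:
carry_out:
  deltas:
    - [[0, 0, 0, -10.6, 80], [0, 0, 0, -10.6, 80], [0, 0, 0, -10.6, 80], [0, 0, 0, -10.6, 80], [0, 0, 0, -10.6, 80], [0, 0, 0, -10.6, 80], [0, 0, 0, 0, 80], [0, 0, 0, 0, 80]]

```text
time_s: 14.52
tool_pos: [0.5333, -0.3787, 0.1828]
tcp_rot: [0.264, 0.965, 0.0, -0.0]
force: [0.4, 0.4, 0.4]
width: 0.0685
```

```bash
python3 - <<'E'
from h import *
t,r=tcp();X=r.as_matrix()[:,0];print(t,np.degrees(np.arctan2(X[1],X[0])),tool([.533,-.379,.0305]))
p,im=snap('wrist','pics/w6.png')
import pickle;pickle.dump(p,open('w6.pkl','wb'))
u,v=proj(p,[.533,-.379,.03])[0].astype(int);print(u,v)
cv2.imwrite('pics/w6v.png',cv2.convertScaleAbs(cv2.resize(im[v-60:v+60,u-80:u+80],None,fx=5,fy=5,interpolation=cv2.INTER_CUBIC),alpha=1.2))
E
```

```text
[ 0.53325744 -0.37873272  0.18280039] 149.40767201768767 [ 2.54757962e-05 -3.90389560e-04  1.52300342e-01]
323 182
```

View pics/w6v.png

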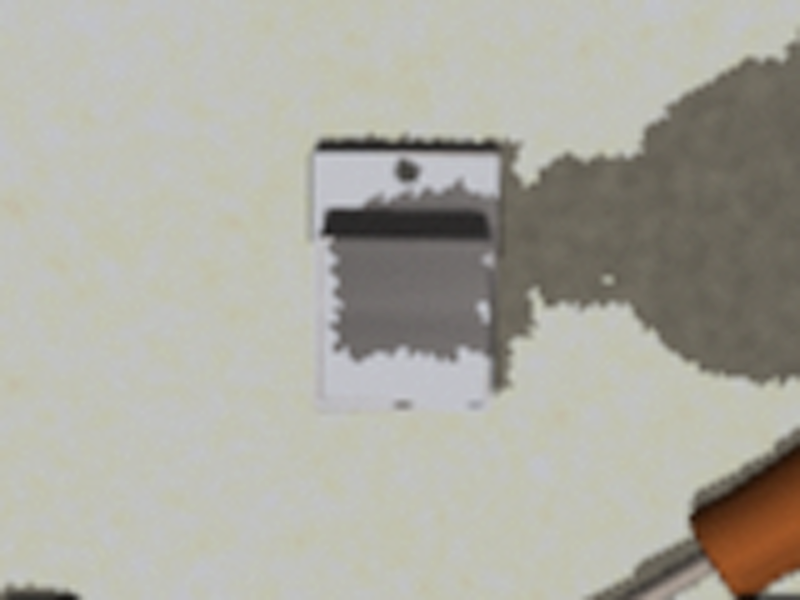

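The square housing is square to the jaws and centred (hole at (407,171)). Grasping it.

Request:
carry_out:
  deltas:
    - [[0, 0, 0.035, -0.5, 75], [0, 0, 0.04, 0, 75], [0, 0, 0.04, 0, 75], [0, 0, 0.025, 0, 75], [0, 0, 0.012, 0, 75], [0, 0, 0, 0, 75], [0, 0, 0, 0, 0], [0, 0, 0, 0, 0], [0, 0, 0, 0, 0], [0, 0, 0, 0, 0], [0, 0, 0, 0, 0]]

```text
time_s: 15.95
tool_pos: [0.5341, -0.3793, 0.0332]
tcp_rot: [0.258, 0.966, -0.001, 0.001]
force: [-0.1, -0.4, 5.7]
width: 0.0331
```

```bash
python3 - <<'E'
from h import *
import pickle
t,r=tcp();X=r.as_matrix()[:,0];print(t,np.degrees(np.arctan2(X[1],X[0])))
p=pickle.load(open('w6.pkl','rb'))
h=ray(p,((407.5)/5-.5+243,171.5/5-.5+122),.016);e=ray(p,((407.5)/5-.5+243,151.5/5-.5+122),.016)
print(h,r.inv().apply(h-t),r.inv().apply(e-t))
E
```

```text
[ 0.53410056 -0.37934189  0.03315413] 150.14655270773963
[ 0.51948241 -0.40084794  0.016     ] [ 0.00201918 -0.02591538  0.01716918] [ 0.00207123 -0.03013401  0.01717237]
```

Request:
carry_out:
  deltas:
    - [[0, 0, -0.01, 0, 0], [0, 0, -0.03, 0, 0], [0, 0, -0.04, 0, 0], [0, 0, -0.04, 0, 0], [0, 0, -0.03, 10.6, 0], [0, 0, 0, 10.6, 0], [0, 0, 0, 10.6, 0], [0, 0, 0, 10.6, 0], [0, 0, 0, 10.6, 0], [0, 0, 0, 10.6, 0], [0, 0, 0, 0.4, 0], [0, 0, 0, 0, 0]]

```text
time_s: 17.45
tool_pos: [0.5332, -0.3784, 0.1815]
tcp_rot: [0.729, 0.684, 0.0, -0.0]
force: [0.6, 0.6, -2.2]
width: 0.033
```

Request:
carry_out:
  deltas:
    - [[0.041, -0.004, 0, 0, 0], [0.042, -0.004, 0, 0, 0], [0.042, -0.004, 0, 0, 0], [0.042, -0.004, 0, 0, 0], [0.042, -0.004, 0, 0, 0], [0.042, -0.004, 0, 0, 0], [0.042, -0.004, 0, 0, 0], [0.042, -0.004, 0, 0, 0], [0.042, -0.004, 0, 0, 0], [0.042, -0.004, 0, 0, 0], [0.045, -0.004, 0, 0, 0], [0, 0, 0, 0, 0]]

```text
time_s: 18.95
tool_pos: [0.5201, 0.0901, 0.1816]
tcp_rot: [0.728, 0.685, 0.0, -0.0]
force: [-0.4, -0.3, -1.3]
width: 0.0333
```

```bash
python3 - <<'E'
from h import *
t,r=tcp();X=r.as_matrix()[:,0];print(t,np.degrees(np.arctan2(X[1],X[0])),tool([.520,.0875,.0472]),readout.observe()['width'])
E
```

```text
[0.52005147 0.09011829 0.18156854] 86.54694228793792 [-2.70613852e-03  7.90569901e-05  1.34366788e-01] 0.03325269590991834
```

Request:
carry_out:
  deltas:
    - [[-0.0027, 0, 0.03, 0.4, 0], [0, 0, 0.04, 0, 0], [0, 0, 0.035, 0, 0], [0, 0, 0.008, 0, 0], [0, 0, 0, 0, 0], [0, 0, 0, 0, 0]]

```text
time_s: 19.7
tool_pos: [0.5215, 0.0845, 0.0702]
tcp_rot: [0.733, 0.681, 0.001, 0.001]
force: [0.4, 0.2, -2.0]
width: 0.0331
```

```bash
python3 - <<'E'
from h import *
t,r=tcp();X=r.as_matrix()[:,0];print(t,np.degrees(np.arctan2(X[1],X[0])),tool([.520,.0875,.0472]),readout.observe()['width'])
E
```

```text
[0.52150679 0.08450918 0.07016492] 85.77408318654561 [ 0.00287224 -0.00178413  0.02296019] 0.033066889931691414
```

Request:
carry_out:
  deltas:
    - [[0.002, -0.001, 0.004, 0, 0], [0, 0, 0, 0, 0], [0, 0, 0, 0, 0]]

```text
time_s: 20.08
tool_pos: [0.5195, 0.0869, 0.0645]
tcp_rot: [0.733, 0.681, 0.0, 0.0]
force: [0.1, 0.6, -1.9]
width: 0.0333
```

```bash
python3 - <<'E'
from h import *
for i in range(3):
    t,r=tcp();print(t,tool([.520,.0875,.0472])); read_camera('side') if i<2 else 0
E
```

```text
[0.51950685 0.08691258 0.06448846] [0.00062062 0.00044406 0.01728863]
[0.51951952 0.08686095 0.06446052] [0.00067227 0.00042759 0.01726065]
[0.51950645 0.08687243 0.06444805] [0.00066133 0.00044201 0.01724819]
```

Request:
carry_out:
  deltas:
    - [[0.0006, 0.0004, 0.005, 0, 0], [0, 0, 0.005, 0, 0], [0, 0, 0.005, 0, 0], [0, 0, 0.003, 0, 0], [0, 0, 0, 0, 0], [0, 0, 0, 0, 0]]

```text
time_s: 20.92
tool_pos: [0.5196, 0.0875, 0.0471]
tcp_rot: [0.733, 0.68, -0.0, -0.0]
force: [-6.6, 1.6, 8.8]
width: 0.0332
```

Request:
carry_out:
  deltas:
    - [[0, 0, 0, 0, 65], [0, 0, 0, 0, 65], [0, 0, 0, 0, 65], [0, 0, 0, 0, 65], [0, 0, -0.03, 0, 65], [0, 0, -0.04, 0, 65], [0, 0, -0.04, 0, 65], [0, -0.025, -0.03, 0, 65], [0, -0.025, 0, 0, 65], [0, 0, 0, 0, 65], [0, 0, 0, 0, 65]]

```text
time_s: 22.3
tool_pos: [0.4704, 0.091, 0.1861]
tcp_rot: [0.733, 0.68, 0.0, 0.0]
force: [-0.4, -1.1, 0.1]
width: 0.0553
```

```bash
python3 - <<'E'
from h import *
p,im=snap('wrist','pics/w7.png')
t,r=tcp();print(t)
q=np.array([.5225,.1594]);a=-.068;c,s=np.cos(a),np.sin(a)
u0,v0=proj(p,[.52,.0875,.03])[0].astype(int)
print(u0,v0)
for x,y,z in((-29,-92,30),(-29,-52,30),(29,-92,30),(29,-52,30)):
    u=proj(p,[q[0]+(c*x-s*y)/1e3,q[1]+(s*x+c*y)/1e3,z/1e3])[0];print((x,y,z),((u-[u0-50,v0-50])*4).round(0))
cv2.imwrite('pics/m7.png',cv2.convertScaleAbs(cv2.resize(im[v0-50:v0+50,u0-50:u0+50],None,fx=4,fy=4,interpolation=cv2.INTER_CUBIC),alpha=1.8))
E
```

```text
[0.47042308 0.09100581 0.18596238]
325 225
(-29, -92, 30) [124.  95.]
(-29, -52, 30) [275.  94.]
(29, -92, 30) [129. 290.]
(29, -52, 30) [271. 290.]
```

Request:
carry_out:
  deltas:
    - [[-0.039, 0, 0, -8.4, 65], [-0.039, 0, 0, 0, 65], [-0.039, 0, 0, 0, 65], [-0.039, 0, 0, 0, 65], [-0.039, 0, 0, 0, 65], [-0.039, 0, 0, 0, 65], [0, 0.03, 0, 0, 65], [0, 0.03, 0, 0, 65], [0, 0.03, 0, 0, 65], [0, 0.02, 0, 0, 65], [0, 0, 0, 0, 65], [0, 0, 0, 0, 65]]

```text
time_s: 23.85
tool_pos: [0.5905, -0.1344, 0.1857]
tcp_rot: [0.681, 0.732, -0.0, -0.001]
force: [0.2, 0.3, -0.2]
width: 0.0555
```

```bash
python3 - <<'E'
from h import *
p,im=snap('wrist','pics/w8.png')
t,r=tcp();X=r.as_matrix()[:,0];print(t,np.degrees(np.arctan2(X[1],X[0])))
import pickle;pickle.dump(p,open('w8.pkl','wb'))
u0,v0=proj(p,[.636,-.156,.03])[0].astype(int);print(u0,v0)
b=cv2.convertScaleAbs(cv2.resize(im[v0-50:v0+50,u0-50:u0+50],None,fx=4,fy=4,interpolation=cv2.INTER_CUBIC),alpha=1.2)
cv2.imwrite('pics/m8.png',np.hstack([cv2.imread('pics/m7.png'),b]))
E
```

```text
[ 0.59043353 -0.13443764  0.18599641] 94.1424279445011
301 221
```

View pics/m8.png

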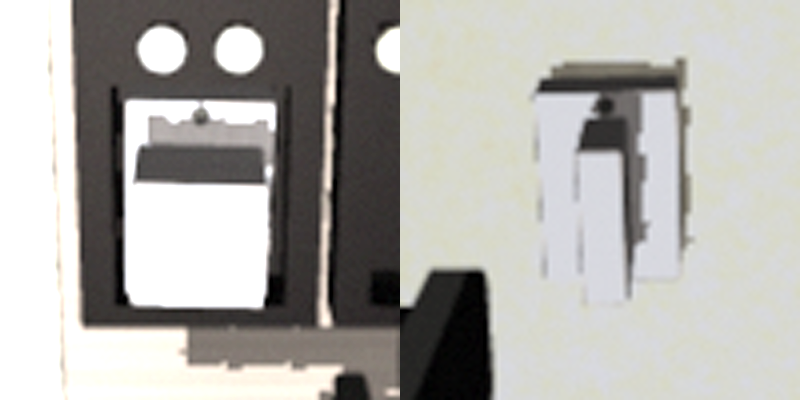

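Left: the square is seated with an even gap either side; its near corners (123,99)/(278,99) agree with the model. Right: blade hole at (604,105), boss top corners about (578,150), (627,150), (631,298) and (583,302).

```bash
python3 - <<'E'
from h import *
import pickle
p=pickle.load(open('w8.pkl','rb'))
P=lambda c,z: ray(p,((c[0]-400+.5)/4-.5+251,(c[1]+.5)/4-.5+171),z)[:2]
A=[P(c,.044) for c in((578,150),(627,150),(631,298),(583,302))];print('blade',np.mean(A,0))
ang=lambda d:np.degrees(np.arctan2(d[1],d[0]))
print(ang(A[3]-A[0]),ang(A[2]-A[1]),np.hypot(*(A[3]-A[0])))
F=[P(c,.016) for c in((537,93),(681,92),(682,279),(545,278))];print('foot',np.mean(F,0),ang(F[3]-F[0]),ang(F[2]-F[1]),ang(F[1]-F[0])-90,'hole',P((604,105),.016))
print(tool([.6365,-.1555,.03]))
E
```

```text
blade [ 0.63675599 -0.15500291]
4.206722736647221 4.6326306013622665 0.04325026315881966
foot [ 0.6374309  -0.15520282] 4.175741730469284 4.2889746452361885 4.615913411847842 hole [ 0.61274646 -0.15850749]
[-0.02438709  0.04452139  0.15596069]
```

Request:
carry_out:
  deltas:
    - [[-0.0244, 0.045, 0, -0.2, 55], [0, 0, 0.03, 0, 55], [0, 0, 0.04, 0, 55], [0, 0, 0.04, 0, 55], [0, 0, 0.025, 0, 55], [0, 0, 0, 0, 55], [0, 0, 0, 0, 55]]

```text
time_s: 24.78
tool_pos: [0.6381, -0.1558, 0.053]
tcp_rot: [0.68, 0.733, 0.0, 0.001]
force: [0.1, 0.2, 0.4]
width: 0.0467
```

```bash
python3 - <<'E'
from h import *
print(tcp()[0],tool([.637,-.1555,.032]))
E
```

```text
[ 0.63809736 -0.15579609  0.05298642] [ 0.00039535 -0.00110595  0.02098433]
```

Request:
carry_out:
  deltas:
    - [[0, -0.001, 0.01, 0, 55], [0, 0, 0.01, 0, 55], [0, 0, 0, 0, 55], [0, 0, 0, 0, 0], [0, 0, 0, 0, 0], [0, 0, 0, 0, 0], [0, 0, 0, 0, 0], [0, 0, 0, 0, 0], [0, 0, 0, 0, 0]]

```text
time_s: 25.9
tool_pos: [0.6369, -0.1556, 0.0317]
tcp_rot: [0.68, 0.733, 0.0, 0.0]
force: [0.1, 0.5, 4.1]
width: 0.011
```

```bash
python3 - <<'E'
from h import *
t,r=tcp();X=r.as_matrix()[:,0];print(t,np.degrees(np.arctan2(X[1],X[0])),r.inv().apply(np.array([.637,-.1555,0])-t))
E
```

```text
[ 0.63694246 -0.15555381  0.0317149 ] 94.35702161180772 [5.75420974e-05 3.86262904e-05 3.17149263e-02]
```

Request:
carry_out:
  deltas:
    - [[0, 0, -0.01, 0, 0], [0, 0, -0.03, 0, 0], [0, 0, -0.04, 0, 0], [0, 0, -0.04, 0, 0], [0, 0, -0.03, 0, 0], [0, -0.035, 0, 0, 0], [0, -0.035, 0, 0, 0], [0, -0.035, 0, 0, 0], [0, -0.035, 0, 0, 0], [0, 0, 0, 8.3, 0], [0, 0, 0, 0, 0]]

```text
time_s: 27.28
tool_pos: [0.4967, -0.1661, 0.1815]
tcp_rot: [0.731, 0.682, 0.0, -0.0]
force: [-0.6, 0.4, -2.0]
width: 0.0108
```

Request:
carry_out:
  deltas:
    - [[0.04, 0, 0, 0, 0], [0.04, 0, 0, 0, 0], [0.04, 0, 0, 0, 0], [0.04, 0, 0, 0, 0], [0.04, 0, 0, 0, 0], [0.04, 0, 0, 0, 0], [0.04, 0, 0, 0, 0], [0.04, 0, 0, 0, 0], [0, 0, 0, 0, 0], [0, 0, 0, 0, 0]]

```text
time_s: 28.52
tool_pos: [0.519, 0.1531, 0.1811]
tcp_rot: [0.73, 0.683, -0.0, -0.0]
force: [0.3, 0.3, -1.7]
width: 0.0109
```

```bash
python3 - <<'E'
from h import *
t,r=tcp();X=r.as_matrix()[:,0];print(t,np.degrees(np.arctan2(X[1],X[0])),tool([.5235,.1594,.0457]),readout.observe()['width'])
E
```

```text
[0.51900894 0.15309256 0.18113374] 86.20078170966462 [0.00662763 0.00413393 0.13542982] 0.010860256188935014
```

Request:
carry_out:
  deltas:
    - [[0.0066, 0.004, 0.02, 0, 0], [0, 0, 0.04, 0, 0], [0, 0, 0.04, 0, 0], [0, 0, 0.017, 0, 0], [0, 0, 0, 0, 0], [0, 0, 0, 0, 0], [0, 0, 0, 0, 0]]

```text
time_s: 29.4
tool_pos: [0.5246, 0.1595, 0.066]
tcp_rot: [0.731, 0.682, 0.001, 0.001]
force: [-1.0, -0.2, -1.1]
width: 0.0107
```

```bash
python3 - <<'E'
from h import *
print(tcp()[0],tool([.5235,.1594,.0457]))
E
```

```text
[0.52462814 0.15950128 0.06595872] [-0.00018655 -0.00117008  0.02025573]
```

Request:
carry_out:
  deltas:
    - [[0, -0.0008, 0.005, 0, 0], [0, 0, 0.006, 0, 0], [0, 0, 0.006, 0, 0], [0, 0, 0.0035, 0, 0], [0, 0, 0, 0, 0], [0, 0, 0, 0, 0]]

```text
time_s: 30.15
tool_pos: [0.5224, 0.1596, 0.0456]
tcp_rot: [0.731, 0.682, -0.0, 0.0]
force: [-11.4, -1.3, 19.8]
width: 0.0111
```

Request:
carry_out:
  deltas:
    - [[0, 0, 0, 0, 38], [0, 0, 0, 0, 38], [0, 0, 0, 0, 38], [0, 0, 0, 0, 38], [0, 0, -0.03, 0, 38], [0, 0, -0.04, 0, 38], [0, 0, -0.04, 0, 38], [0, -0.03, -0.03, 0, 38], [0, -0.03, 0, 0, 38], [0, 0, 0, 0, 38], [0, 0, 0, 0, 38]]

```text
time_s: 31.52
tool_pos: [0.4633, 0.1636, 0.1836]
tcp_rot: [0.731, 0.682, 0.0, 0.0]
force: [0.8, -0.2, 0.4]
width: 0.0327
```

```bash
python3 - <<'E'
from h import *
p,im=snap('wrist','pics/w9.png')
print(tcp()[0])
q=np.array([.5235,.1594]);a=-.068;c,s=np.cos(a),np.sin(a)
u0,v0=proj(p,[.5235,.1594,.04])[0].astype(int)
u0-=65;v0-=45;print(u0,v0)
for y0 in(-72,0,72):
  for x,y,z in((-29,-20,30),(-29,20,30),(29,-20,30),(29,20,30)):
    y+=y0
    u=proj(p,[q[0]+(c*x-s*y)/1e3,q[1]+(s*x+c*y)/1e3,z/1e3])[0];print((x,y,z),((u-[u0,v0])*3).round(0))
cv2.imwrite('pics/m9.png',cv2.convertScaleAbs(cv2.resize(im[v0:v0+100,u0:u0+130],None,fx=3,fy=3,interpolation=cv2.INTER_CUBIC),alpha=1.5))
E
```

```text
[0.4633359  0.16351253 0.18350559]
259 194
(-29, -92, 30) [-60.  51.]
(-29, -52, 30) [52. 51.]
(29, -92, 30) [-46. 195.]
(29, -52, 30) [ 60. 195.]
(-29, -20, 30) [142.  51.]
(-29, 20, 30) [254.  51.]
(29, -20, 30) [145. 195.]
(29, 20, 30) [251. 195.]
(-29, 52, 30) [344.  51.]
(-29, 92, 30) [456.  51.]
(29, 52, 30) [336. 195.]
(29, 92, 30) [442. 195.]
```

Request:
carry_out:
  deltas:
    - [[0, 0, -0.04, 0, 38], [0, 0, -0.04, 0, 38], [0, 0, -0.04, -10, 38], [0, 0, 0, -10, 38], [0, 0, 0, -10, 38], [0, 0, 0, -10, 38], [0, 0, 0, -10, 38], [0, 0, 0, -10, 38], [0, 0, 0, -10, 38], [0, 0, 0, -10, 38], [0, 0, 0, -10, 38], [0, 0, 0, 0, 38]]

```text
time_s: 33.08
tool_pos: [0.4634, 0.1635, 0.3033]
tcp_rot: [0.035, 0.999, -0.0, -0.0]
force: [-0.0, -0.3, -0.3]
width: 0.032
```

```bash
python3 - <<'E'
from h import *
t,r=tcp();X=r.as_matrix()[:,0];print(t,np.degrees(np.arctan2(X[1],X[0])),tool([.6567,.1203,.30]),readout.observe()['joint_positions'])
E
```

```text
[0.46336391 0.16347234 0.30332265] 175.96705721275112 [-0.19589598 -0.02946796  0.00318441] [ 7.22092027e-02 -2.01659681e-01 -8.77939965e-02  1.68537394e+00
  5.56604698e-05 -1.42819903e+00]
```

Request:
carry_out:
  deltas:
    - [[-0.039, -0.0059, 0, 0, 38], [-0.039, -0.0059, 0, 0, 38], [-0.039, -0.0059, 0, 0, 38], [-0.039, -0.0059, 0, 0, 38], [-0.039, -0.0059, 0, 0, 38], [0, 0, 0, 0, 38], [0, 0, 0, 0, 38]]

```text
time_s: 33.95
tool_pos: [0.6552, 0.1208, 0.3034]
tcp_rot: [0.036, 0.999, 0.0, -0.0]
force: [-0.7, -0.3, 0.6]
width: 0.0322
```

```bash
python3 - <<'E'
from h import *
import pickle
t,r=tcp();X=r.as_matrix()[:,0];print(t,np.degrees(np.arctan2(X[1],X[0])))
p,im=snap('wrist','pics/w10.png');pickle.dump(p,open('w10.pkl','wb'))
q=np.array([.5235,.1594]);a=-.068;c,s=np.cos(a),np.sin(a)
for y in(-55,55):
    x=135.5;u=proj(p,[q[0]+(c*x-s*y)/1e3,q[1]+(s*x+c*y)/1e3,.218])[0];print(y,u)
b=cv2.resize(im[0:400,:],(780,488));m=np.zeros((300,780,3),np.uint8)
m[:,:390]=cv2.imread('pics/m9.png')
d=cv2.convertScaleAbs(cv2.resize(im[130:330,194:454],(390,300),interpolation=cv2.INTER_CUBIC),alpha=3)
m[:,390:]=d
cv2.imwrite('pics/m10.png',m)
E
```

```text
[0.65521889 0.12081554 0.30335167] 175.9050446068939
-55 [320.47623044 174.45531643]
55 [321.28707565 293.77063057]
```

View pics/m10.png

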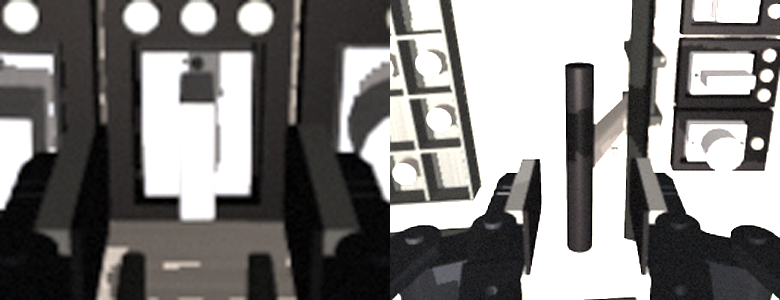

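Left: the blade is seated; the model corners (142,51)–(254,51) match the seen foot. Right: the handle bar is centred at column 580 and spans rows 65–250, exactly as predicted (580, 67–246). I'll straddle it and lead it round its arc.

Request:
carry_out:
  deltas:
    - [[-0.0015, 0, 0.02, 0, 38], [0, 0, 0.03, 0, 38], [0, 0, 0.03, 0, 38], [0, 0, 0.015, 0, 38], [0, 0, 0, 0, 30], [0, 0, 0, 0, 30]]

```text
time_s: 34.75
tool_pos: [0.6573, 0.1208, 0.2106]
tcp_rot: [0.034, 0.999, 0.0, 0.001]
force: [0.4, -0.0, -0.1]
width: 0.0255
```

```bash
python3 - <<'E'
from h import *
print(tcp()[0],tool([.6567,.1203,.208]))
th=np.r_[1.95:.04:25j];print(th.round(2)[[6,12,18,24]])
d=np.c_[150*np.diff(np.cos(th)),-150*np.diff(np.sin(th))].round(1);print(d.tolist())
E
```

```text
[0.65726734 0.12077352 0.21064676] [ 0.00053925 -0.00051199  0.00264547]
[1.47 1.   0.52 0.04]
[[11.3, -4.0], [11.5, -3.1], [11.7, -2.1], [11.9, -1.2], [11.9, -0.3], [11.9, 0.7], [11.8, 1.6], [11.7, 2.6], [11.4, 3.5], [11.1, 4.4], [10.7, 5.3], [10.3, 6.1], [9.7, 6.9], [9.2, 7.6], [8.5, 8.3], [7.8, 9.0], [7.1, 9.6], [6.3, 10.1], [5.5, 10.6], [4.6, 11.0], [3.7, 11.3], [2.8, 11.6], [1.9, 11.8], [1.0, 11.9]]
```

Request:
carry_out:
  deltas:
    - [[0.0113, 0, -0.003, 0, 30], [0.0115, 0, -0.003, 0, 30], [0.0117, 0, -0.002, 0, 30], [0.0119, 0, -0.001, 0, 30], [0.0119, 0, 0, 0, 30], [0.0119, 0, 0.0007, 0, 30], [0.0118, 0, 0.0016, 0, 30], [0, 0, 0, 0, 30], [0, 0, 0, 0, 30]]

```text
time_s: 35.88
tool_pos: [0.575, 0.1264, 0.2157]
tcp_rot: [0.034, 0.999, 0.0, 0.0]
force: [-0.7, 0.4, 0.8]
width: 0.0253
```

```bash
python3 - <<'E'
from h import *
q=np.array([.5235,.1594]);a=-.068;c,s=np.cos(a),np.sin(a)
t,r=tcp();print(t,readout.observe()['force'])
d=t[:2]-q;print('nest',c*d[0]+s*d[1],-s*d[0]+c*d[1])
p,im=snap('side','pics/s1.png')
E
```

```text
[0.57495792 0.12637105 0.2157227 ] [-0.72926184  0.44353322  0.78654298]
nest 0.053583235064673426 -0.029456173732074608
```

Request:
carry_out:
  deltas:
    - [[0.0117, 0, 0.0026, 0, 30], [0.0114, 0, 0.0035, 0, 30], [0.0111, 0, 0.0044, 0, 30], [0.0107, 0, 0.0053, 0, 30], [0.0103, 0, 0.0061, 0, 30], [0.0097, 0, 0.0069, 0, 30], [0.0092, 0, 0.0076, 0, 30], [0.0085, 0, 0.0083, 0, 30], [0.0078, 0, 0.009, 0, 30], [0.0071, 0, 0.0096, 0, 30], [0, 0, 0, 0, 30]]

```text
time_s: 37.3
tool_pos: [0.4766, 0.1332, 0.1512]
tcp_rot: [0.034, 0.999, 0.0, -0.001]
force: [-4.7, 0.9, -0.5]
width: 0.0258
```

```bash
python3 - <<'E'
from h import *
q=np.array([.5235,.1594]);a=-.068;c,s=np.cos(a),np.sin(a)
t,r=tcp();print(t,readout.observe()['force'])
d=t[:2]-q;x=c*d[0]+s*d[1];print('nest',x,'th by x',np.arccos((.08-x)/.15))
E
```

```text
[0.47655544 0.13315038 0.15116341] [-4.74459448  0.90304606 -0.49876986]
nest -0.04505246224845971 th by x 0.5850525228416062
```

Request:
carry_out:
  deltas:
    - [[0.0063, 0, 0.0101, 0, 30], [0.0055, 0, 0.0106, 0, 30], [0.0046, 0, 0.011, 0, 30], [0.0037, 0, 0.0113, 0, 30], [0.003, 0, 0.0116, 0, 30], [0.0015, 0, 0.006, 0, 30], [0, 0, 0, 0, 30], [0, 0, 0, 0, 30]]

```text
time_s: 38.3
tool_pos: [0.4536, 0.1347, 0.0921]
tcp_rot: [0.034, 0.999, 0.0, 0.0]
force: [-0.7, -0.3, 0.0]
width: 0.0255
```

```bash
python3 - <<'E'
from h import *
q=np.array([.5235,.1594]);a=-.068;c,s=np.cos(a),np.sin(a)
t,r=tcp();print(t,readout.observe()['force'])
d=t[:2]-q;x=c*d[0]+s*d[1];print('nest',x)
E
```

```text
[0.45361809 0.13472006 0.09205015] [-0.69708291 -0.32126054  0.03077995]
nest -0.0680434621644696
```

Request:
carry_out:
  deltas:
    - [[0, 0, 0, 0, 45], [0, 0, 0, 0, 45], [0, 0, -0.02, 0, 45], [0, 0, -0.04, 0, 45], [0, 0, -0.04, 0, 45], [0, 0, -0.04, 0, 45], [0, 0, -0.04, 0, 45], [0, -0.03, 0, 0, 45], [0, -0.03, 0, 0, 45], [0, -0.03, 0, 0, 45], [0, 0, 0, 0, 45], [0, 0, 0, 0, 45]]

```text
time_s: 39.8
tool_pos: [0.4471, 0.0452, 0.2717]
tcp_rot: [0.035, 0.999, 0.0, 0.0]
force: [0.3, 0.0, 0.5]
width: 0.0387
```

```bash
python3 - <<'E'
from h import *
q=np.array([.5235,.1594]);a=-.068;c,s=np.cos(a),np.sin(a)
def w(x,y,z): return [q[0]+(c*x-s*y)/1e3,q[1]+(s*x+c*y)/1e3,z/1e3]
print(tcp()[0],readout.observe()['force'])
for n in('side','scene'):
    p,im=snap(n,f'pics/{n}_end.png'); g=cv2.cvtColor(im,cv2.COLOR_BGR2GRAY)
    im0=cv2.imread(f'pics/{n}0.png')
    # handle tips, predicted for several clamp angles; local darkness score along bar
    for th in(-.06,0,.05,.15,.5,1.95):
        x=80-150*np.cos(th);z=79+150*np.sin(th)
        P=proj(p,[w(x,y,z) for y in np.linspace(-52,52,40)])
        v=[g[int(round(b)),int(round(a))] for a,b in P]
        print(n,th,P[0].round(1),P[-1].round(1),'mean dark',np.mean(v).round(1),np.max(v))
    diff=cv2.absdiff(im,im0).max(2)>50
    k,_,st,ce=cv2.connectedComponentsWithStats(diff.astype(np.uint8))
    print([(st[i].tolist()) for i in range(1,k) if st[i,4]>25])
E
```

```text
[0.44708533 0.04522068 0.27172358] [0.26992957 0.00556507 0.48027817]
side -0.06 [304.1 173.1] [305.7 157.3] mean dark 21.2 208
side 0 [303.9 171.1] [305.6 155.4] mean dark 4.9 17
side 0.05 [303.9 169.5] [305.5 153.8] mean dark 2.6 17
side 0.15 [304.2 166.1] [305.8 150.5] mean dark 40.5 231
side 0.5 [308.3 154.8] [309.7 139.5] mean dark 213.2 240
side 1.95 [361.8 138.6] [360.4 123.7] mean dark 180.7 250
[[66, 0, 14, 19, 137], [85, 0, 22, 11, 130], [173, 0, 27, 8, 104], [244, 0, 72, 47, 2053], [112, 6, 32, 23, 274], [67, 17, 37, 58, 752], [95, 16, 16, 7, 36], [150, 19, 47, 19, 405], [277, 43, 33, 13, 117], [279, 43, 43, 96, 1360], [155, 47, 18, 7, 58], [246, 46, 23, 33, 418], [121, 49, 19, 69, 291], [300, 54, 8, 10, 27], [279, 56, 12, 7, 30], [108, 58, 10, 18, 89], [85, 78, 40, 43, 367], [94, 87, 39, 56, 549], [157, 88, 54, 8, 239], [170, 96, 129, 104, 4166], [110, 105, 21, 19, 127], [359, 121, 7, 21, 89], [169, 131, 12, 9, 31], [135, 134, 21, 8, 40], [128, 140, 23, 6, 48], [343, 140, 17, 22, 156], [126, 149, 13, 16, 83], [298, 152, 46, 36, 333], [135, 159, 17, 19, 134], [316, 165, 16
[... 330 characters left out ...]

scene 0.15 [349.6 178.6] [380.4 169.3] mean dark 169.6 172
scene 0.5 [353.  167.8] [384.7 158.5] mean dark 135.1 171
scene 1.95 [390.6 186. ] [425.7 174.9] mean dark 169.4 171
[[316, 16, 41, 24, 314], [439, 21, 13, 6, 30], [417, 30, 40, 35, 361], [410, 49, 8, 13, 34], [219, 52, 8, 7, 28], [225, 61, 11, 9, 48], [414, 61, 8, 16, 79], [279, 83, 147, 121, 5375], [346, 173, 37, 28, 254], [388, 172, 41, 25, 419], [376, 192, 20, 16, 125], [400, 198, 7, 8, 38], [367, 201, 18, 15, 106], [344, 206, 21, 17, 202], [403, 213, 13, 6, 33], [402, 220, 10, 6, 33], [362, 225, 15, 7, 42], [386, 224, 11, 8, 40], [242, 226, 23, 17, 185], [287, 264, 25, 25, 191], [191, 270, 18, 16, 133], [188, 278, 27, 14, 109]]
```

```bash
python3 -c "
from plant import robot
print(robot.job_done())"
```

```text
the job is handed in; nothing more can be done
None
```

I put the round housing in pocket 1, the square in pocket 2 and the blade in pocket 3, in that order. Each was let go before I fetched the next. I then led the clamp handle round its arc until it lay shut on the housings, and handed the job in at about 40 s of the 72 s.

**Seating:** All three were let go within 0.2 mm of the fully-down height, judged from the tool heights at pick-up and release. The wrist pictures showed each foot within 1–2 mm of where the nest model put it. The round sits about 2 mm nearer the robot than its pocket centre; the limit is 7 mm.

**Clamp:** It read between 0 and 0.05 rad in the last side and scene images. The two cameras disagreed slightly: scene fitted 0 best and side fitted 0.05. That is about as fine as these images resolve, so the upper limit of 0.05 rad was not ruled out. I did not measure the clamp's pressing force; it rests on the housings under its own weight.

**Bystanders and robot:** Image differences showed no change at any bystander. The gripper was clear of everything, with near-zero force, at hand-in.

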